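# Centre the bearing and hold the sprung pull rod at its mark

## Robot

A 6-joint arm with a two-finger parallel gripper is mounted at the origin on the work surface. World frame = base frame: x ahead of the robot, y to its left, z up, the work surface at z = 0. Lengths are in m, angles in rad, forces in N, time in s.
With the tool pointing down it reaches from about 0.275 to 1 m from the base axis. Payload 8.4 kg.
Tool frame: the origin (TCP) lies on the centre line of the jaws, within the pads' length; the fingertips stand 17 mm ahead of it and the grasp point (between the pads) lies 2 mm behind it (bot.tcp_to_tips is the z of the fingertips in the tool frame, in m); z points along the fingers, y is the line along which they close (so a half turn about z gives the same grasp; the last joint's range is limited). The gripper opens to 85 mm and grips with 20 to 120 N. Pads are 22 mm wide; open, the fingers measure 114 mm over their backs; the gripper's body (76 mm by 85 mm) begins 54 mm behind the grasp point. The pads swing forward as they close: fully open they stand 13 mm farther back than shut.
Start: joints at [-1.242, 0.353, 1.633, -0, 1.155, -0.002], TCP at [0.203, -0.591, 0.248] pointing down, gripper open.
Joint ranges: [-2.63, 2.63], [-0.92, 2.1], [0.06, 2.66], [-1.3, 4.44], [0, 2.69], [-3.02, 3.02]. Speed limits (rad/s): [2.22, 2.22, 2.79, 3.14, 3.14, 3.14].

## Interface

Orientations are given as a unit quaternion [x, y, z, w].
In Python, from workcell import bot, hand, kinematics, get_obs, vision, hand_in gives the robot as it stands. The module is installed in compiled form; this text tells all that it offers. Calls block until the motion is done:
- bot.reach(position, orientation): joint-space move of the TCP to a pose.
- bot.servo_line(position, ori=None, velocity=0.15): straight line of the TCP; ori=None keeps the orientation; velocity is the mean speed in m/s.
- bot.goto_joints(angles): joint-space move.
- hand.move_gripper(opening, strength=None): finger opening in m; strength is the grip in N (None keeps the last); returns when the fingers have stopped.
- bot.dwell(seconds).
- kinematics.solve_ik(position, orientation): joint angles nearest the present ones, or None.
- get_obs(): the state.
- vision.read_camera(name): name is "side" or "top" or "wrist"; returns a dict with "frame" (480x640x3 uint8, red, green, blue), "intrinsics" (3x3 intrinsics, pixels), "dist" ([k1, k2, p1, p2, k3] as OpenCV has them; the pictures are not rectified), "view" (4x4, takes a point from world to camera coordinates). Camera axes: x right, y down, z forward; pixel columns grow to the right and rows downward; lengths in m; the calibration is good to about 2 mm. A picture is of the moment at which its call begins. There is no depth.
A pose or a line that the arm cannot do raises bot.IKError and nothing moves.
- hand_in(): hands the job in; it is judged then, once.
The state is a dict: "time_s": time; "joint_pos": joint angles; "joint_vel": joint speeds; "joint_efforts": joint torques, N m; "position": TCP position; "orientation": TCP orientation; "wrist_force": force on the tool from outside, world axes, zero at the start; "ft_torque": the same for the moment, N m; "gripper_width": finger opening in m; "grip_force": force on a finger pad.
Only numpy, scipy, OpenCV 4.12 (cv2) and the standard library are available. Lean on these libraries where they do the work, as an engineer would, in place of code of your own. Each camera call takes 0.05 s, during which the arm holds its last target. There are 200 camera calls.

## Task

Prepare the bearing stand for inspection: lower the smaller of the two tapered steel plugs (do not drop it) into the bearing on the stand until its flange sits flat on the bearing, and let go of it. Then take the upright black grip of the stand's spring-loaded rod, pull the rod out of its tube until its pointer is level with the index mark on the scale rail (never more than a centimetre past it), and finish holding it there in the gripper against the spring. Leave the index where it is set and the other things on the bench undisturbed.

Things in the scene. Friction and masses are not known exactly. Their poses are not given: they have to be found in the camera images.
- stand: Fixed bearing stand: base plate x -210 to 45, y -45 to 65 mm, 10 high; on it an aluminium block 80 x 80, top 70 over the table, with a 62 mm bearing lying 8 mm proud. A dark tube (26 mm dia., axis 50 over the table) runs along -x to x = -95; the sprung rod slides out of it. A rail 16 wide, its top 35 over the table, runs along x at y = 54. Origin: on the table under the bearing's centre; z up.
- bearing_mouth (a point): Centre of the bearing's bore at its top face, 78 mm over the table. Axes as the stand's. The bore is 31 mm in diameter, 8 mm deep, with a 38 mm clear hole under it down to 10 mm over the table.
- plug: The smaller of two loose upright steel plugs, about 150 g. Origin: centre of its foot, z up. Taper from 22 mm diameter at the foot to 27.6 at 30 height; flange 40 in diameter from 30 to 36; round stem to grip, 18 in diameter, from 36 to 72 height. Seated, the flange lies on the bearing, so the origin is 30 mm below bearing_mouth; it has 1.7 mm play all round.
- pull_rod (a joint): How far the rod is pulled out of the tube, in m: 0 home, up to 0.090. The spring pulls it home: about 3.6 N at 0, rising by 1.2 N per 10 mm (12 N at 70 mm). Let go, it springs back.
- pull_grip (a point): Point on the axis of the rod's upright black grip, 90 mm over the table. The grip: a round post 18 mm in diameter, 62 to 117 mm over the table, with a 24 mm cap up to 123. It stands on a 22 x 24 x 24 mm carriage on the rod's end and is fixed to it. With the rod home it is 115 mm along the stand's -x from the bearing's axis. Pull it level along the stand's -x.
- pointer (a point): Tip of the thin steel pointer (3 mm wide) that sticks out of the carriage to the stand's +y, 30 mm from the rod's axis, 50 mm over the table. It moves with the rod.
- index_mark (a point): Tip of the thin steel index blade (3 mm wide) on the dark clamp on the scale rail, 50 mm over the table, facing the pointer's path with a gap of 4 mm. The rod is at its mark when the pointer is level with it along the stand's x. Axes as the stand's.
- index (a joint): Where the index clamp is set along the rail, in m, along the stand's -x; the pointer is level with it when joint pull_rod has the same value. Set between 0.040 and 0.070; held by friction, not to be shifted.
- plug_big: The larger steel plug, too big for the bearing: same shape and height but 33 to 39 mm taper and 54 mm flange. Origin: centre of its foot. It stands on the table and stays there.
- ring_small: Loose steel ring lying on the table, 38 mm across, 12 mm high. Bystander; origin: centre of its underside.
- ring_large: Loose steel ring lying on the table, 62 mm across, 16 mm high. Bystander; origin: centre of its underside.
- cup: White plastic cup, 68 mm across, 85 mm high. Bystander; origin: centre of its underside.
- jar: Small amber jar, 54 mm across, 75 mm high. Bystander; origin: centre of its underside.
- driver: Screwdriver with black handle, 190 mm long, lying along its x. Bystander; origin: under its middle.
Things that resemble listed ones, but are neither listed nor needed, are in the scene too. Leave any brown or pink look-alike of the plug alone.

How it is judged:
By the outcome, as a careful person would: the job done as asked, in the order asked, and still so for the second after the job is handed in, while the arm keeps its last pose, push and grip.
It also fails if it takes over 58 s, if anything falls off the work surface, if the arm or the gripper's body presses on something with over 40 N, if the wrist force passes 120 N, or if a joint passes its speed limit or range.

## Working session

There is one attempt and no reset: what is moved stays moved. The work goes in short steps, each a Python script; the robot and the scene stay as the last script left them, time stands still between calls to the robot, and variables do not carry over. Pictures are saved under pics/ and viewed, at most 10 in all, crops included, and the job is handed in when it is done.

```bash
mkdir -p pics; python3 - <<'E'
from workcell import vision,get_obs
import cv2,numpy as np
for n in("top","side"):
    r=vision.read_camera(n); cv2.imwrite(f"pics/{n}0.png",r["frame"][...,::-1]); np.savez(n+"0.npz",**r)
    print(n,r["intrinsics"].tolist(),r["dist"],np.round(np.linalg.inv(r["view"]),3).tolist())
print(get_obs()["orientation"],get_obs()["time_s"])
E
```

```text
top [[472.67206587899386, 0.0, 316.79023859021413], [0.0, 472.67206587899386, 236.42341329984907], [0.0, 0.0, 1.0]] [-0.1006638  0.         0.         0.         0.       ] [[-0.006, -0.997, 0.083, 0.545], [-1.0, 0.008, 0.019, -0.006], [-0.02, -0.083, -0.996, 1.234], [0.0, 0.0, 0.0, 1.0]]
side [[447.6728463562828, 0.0, 321.9743483288495], [0.0, 447.6728463562828, 233.60585440777302], [0.0, 0.0, 1.0]] [0.01807234 0.         0.         0.         0.        ] [[-0.746, -0.481, 0.461, 0.152], [-0.666, 0.55, -0.504, 0.488], [-0.011, -0.683, -0.73, 0.807], [0.0, 0.0, 0.0, 1.0]]
[ 9.86355286e-01  1.64629387e-01 -1.06286544e-04 -6.34515398e-04] 0.1
```

View pics/top0.png

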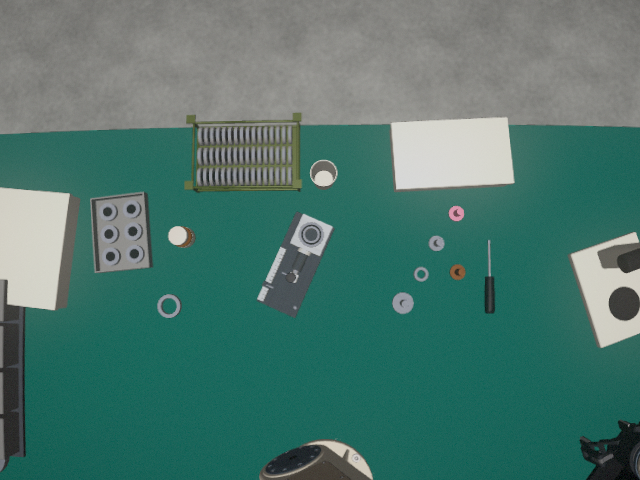

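View pics/side0.png

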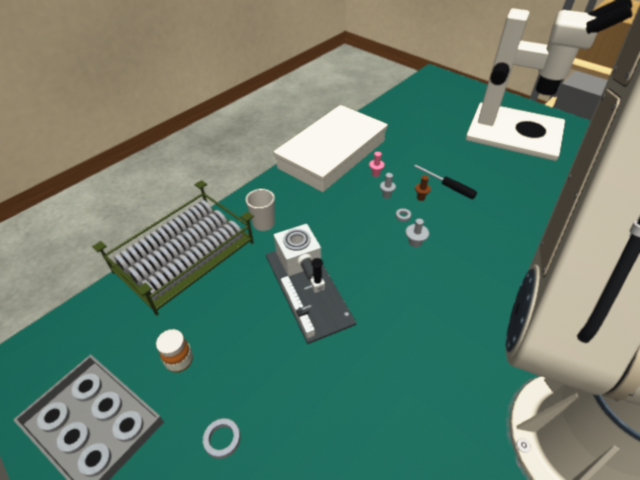

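The top view shows the bearing at about (311,234), the grip at (292,275), the small steel plug at (437,243) and the big one at (403,303). I'll enlarge these areas.

```bash
python3 - <<'E'
import cv2,numpy as np
t=cv2.imread("pics/top0.png");s=cv2.imread("pics/side0.png")
f=lambda im,x,y,w,h,k:cv2.resize(im[y:y+h,x:x+w],None,fx=k,fy=k,interpolation=cv2.INTER_CUBIC)
cv2.imwrite("pics/c1.png",np.hstack([f(t,250,205,90,115,5),f(t,417,223,40,115,5)[:, :200]]))
cv2.imwrite("pics/c2.png",np.hstack([f(s,260,220,100,120,5),f(s,365,165,50,120,5)]))
E
```

```text
(no output)
```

View pics/c1.png

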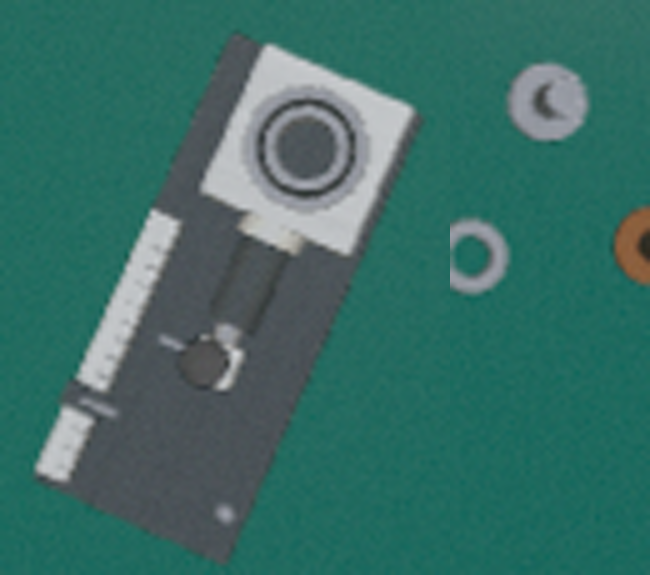

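View pics/c2.png

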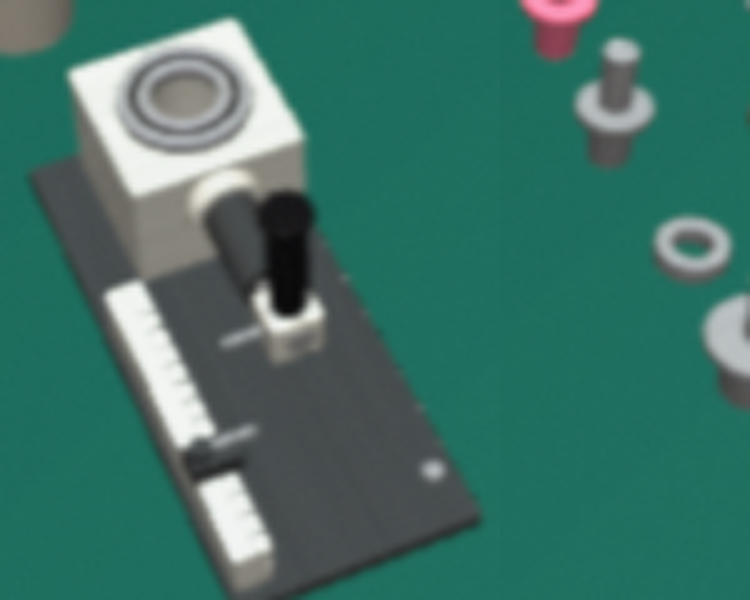

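The crops show the bearing ring, block corners, cap, pointer, index and plug clearly. I'll fit the poses from both views.

```bash
cat > h.py <<'E'
import cv2,numpy as np
from scipy.optimize import least_squares
def proj(r,P):
    P=np.atleast_2d(P).astype(float);V=r["view"]
    return cv2.projectPoints(P,cv2.Rodrigues(V[:3,:3])[0],V[:3,3],r["intrinsics"],r["dist"])[0][:,0]
def st2w(p,P):
    c,s=np.cos(p[2]),np.sin(p[2]);P=np.atleast_2d(P)
    return np.c_[p[0]+c*P[:,0]-s*P[:,1],p[1]+s*P[:,0]+c*P[:,1],P[:,2]]
E
python3 - <<'E'
from h import *
T=np.load("top0.npz");S=np.load("side0.npz")
un=lambda U,x,y,u0=0:(np.array(U,float)-[u0,0]+.5)/5-.5+[x,y]
blk=[[.04,.04,.07],[.04,-.04,.07],[-.04,-.04,.07],[-.04,.04,.07]]
def M(q):return np.array([[0,0,.078]]+blk+[[-.115,0,.123],[-.115,.03,.05],[-.115-q,.034,.05]])
tu=un([(306.5,148),(265,43),(417,108),(352,254),(202,190),(205,361),(162,340),(115,411)],250,205)
su=un([(184,100),(69,73),(237,18),(304,138),(133,195),(286,208),(223,344),(256,430)],260,220)
tp=un([(548,102),(570,100)],417,223,450); sp=un([(615,104),(622,50)],365,165,500)
def fit(use,sh):
    def f(p):
        W=st2w(p,M(p[3])); L=np.array([[p[4],p[5],.036],[p[4],p[5],.072]]);o=[]
        if 't' in use:o+=[proj(T,W)-tu,proj(T,L)-tp]
        if 's' in use:o+=[proj(S,W)-su,proj(S,L)-sp]
        return np.concatenate([a.ravel() for a in o])
    best=min((least_squares(f,[.55,0,y,.055,.55,-.25],loss="soft_l1") for y in(-.5,.5,0,1,-1)),key=lambda r:r.cost)
    return best,f
for u in("t","s","ts"):
    b,f=fit(u,0);print(u,np.round(b.x,4),b.cost);
    print(np.round(f(b.x).reshape(-1,2),1).tolist())
E
```

```text
t [ 0.6464  0.0302 -0.4254  0.043   0.6241 -0.2879] 1.2501395473593024
[[0.2, -0.1], [0.5, -0.0], [-0.4, -0.0], [-0.6, 0.3], [-0.1, -0.1], [-0.1, 0.2], [-0.2, -0.6], [0.7, 0.3], [0.5, 0.3], [-0.5, -0.3]]
s [ 0.6461  0.0319 -0.4244  0.0442  0.6249 -0.2861] 1.2694833885463601
[[0.1, -1.6], [0.3, -0.2], [-0.6, 0.2], [-0.0, -0.1], [0.1, 0.2], [0.0, 0.4], [0.1, 0.3], [-0.0, 0.0], [0.0, -0.0], [-0.0, 0.0]]
ts [ 0.6464  0.0311 -0.4255  0.0439  0.6246 -0.2871] 3.6805527102317344
[[-0.1, -0.1], [0.2, -0.0], [-0.8, -0.0], [-0.9, 0.3], [-0.5, -0.0], [-0.4, 0.2], [-0.5, -0.6], [0.2, 0.6], [0.2, 0.1], [-0.9, -0.5], [0.3, -1.9], [0.5, -0.5], [-0.4, -0.0], [0.2, -0.3], [0.2, -0.2], [0.1, 0.1], [0.2, -0.1], [0.0, -0.4], [0.3, -0.2], [0.3, -0.1]]
```

```bash
cat >> h.py <<'E'
from scipy.spatial.transform import Rotation as R
from workcell import bot,hand,kinematics,get_obs,vision,hand_in
ST=(.6463,.0310,-.425); PL=np.array([.6246,-.2871])
def down(a,pos):
    "tool down, closing line along world angle a; the half turn with the smaller last joint"
    c=[]
    for k in(0,np.pi):
        q=(R.from_euler('z',a+k-np.pi/2)*R.from_euler('x',np.pi)).as_quat()
        j=kinematics.solve_ik(pos,q)
        if j is not None:c.append((abs(j[5]),k,q))
    return min(c,key=lambda t:t[0])[2]
def say(t=""):
    o=get_obs();print(t,round(o["time_s"],2),np.round(o["position"],4),"F",np.round(o["wrist_force"],1),"w",round(o["gripper_width"],4),"g",np.round(o["grip_force"],1),"j6",round(o["joint_pos"][5],2));return o
def snap(cam,name,box=None,k=1):
    r=vision.read_camera(cam);im=np.ascontiguousarray(r["frame"][...,::-1])
    if box: x,y,w,h=box;im=cv2.resize(im[y:y+h,x:x+w],None,fx=k,fy=k,interpolation=cv2.INTER_CUBIC)
    cv2.imwrite(f"pics/{name}.png",im);return r
E
python3 - <<'E'
from h import *
q=down(np.pi/2,[*PL,.15])
print(R.from_quat(q).as_matrix()[:,1])
hand.move_gripper(.05,30)
bot.reach([*PL,.15],q);say("hover")
bot.servo_line([*PL,.060],velocity=.08);say("down")
hand.move_gripper(0.0,35);say("closed")
bot.servo_line([*PL,.20],velocity=.1);say("lift")
b=np.array(ST[:2])
bot.reach([*b,.20],down(get_obs() and np.pi/2,[*b,.20]));say("over")
snap("side","over",(250,130,110,120),5)
E
```

```text
[ 0.0000000e+00 -1.0000000e+00  1.2246468e-16]
hover 2.46 [ 0.6243 -0.288   0.1503] F [-0.3 -0.6 -0.5] w 0.0501 g 0.0 j6 1.14
down 3.73 [ 0.625  -0.2873  0.0606] F [-0.4  0.  -0.4] w 0.0499 g 0.0 j6 1.14
closed 4.12 [ 0.6249 -0.2872  0.0605] F [-0.5  0.3  3.2] w 0.0169 g 34.1 j6 1.14
lift 5.67 [ 0.6242 -0.2869  0.1992] F [-0.4  0.4 -1.6] w 0.0165 g 34.1 j6 1.14
over 7.94 [0.6463 0.0307 0.1999] F [-0.1 -0.1 -1.4] w 0.0168 g 34.1 j6 -1.52
```

View pics/over.png

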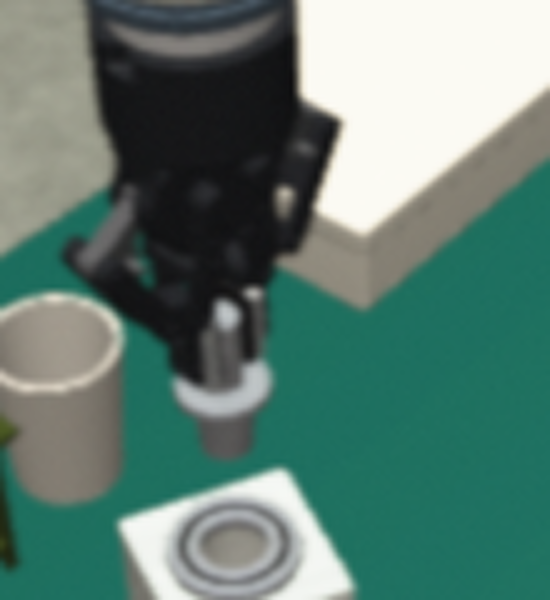

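The plug is held upright by its stem. The flange is at crop (222,385), the stem top at (227,313), and the bearing at (234,547). I'll check the plug-to-bearing offset by comparing these with the prediction.

```bash
python3 - <<'E'
from h import *
S=np.load("side0.npz")
un=lambda U:(np.array(U,float)+.5)/5-.5+[250,130]
b=np.array(ST[:2])
m=un([(222.5,385),(227,313)])
f=lambda p:(proj(S,[[b[0]+p[0],b[1]+p[1],.176],[b[0]+p[0],b[1]+p[1],.212]])-m).ravel()
r=least_squares(f,[0,0]);print(r.x*1000,r.fun)
f=lambda p:(proj(S,[[*p,.078]])-un([(234,547)])).ravel()
print(least_squares(f,b).x-b)
# rotating wrt jaw lines: pred centre line
E
```

```text
[-2.37392716  0.01093489] [ 0.96275014 -0.61891113 -0.9348897   0.6170764 ]
[-0.00206058  0.00320594]
```

```bash
python3 - <<'E'
from h import *
S=np.load("side0.npz")
un=lambda U:(np.array(U,float)+.5)/5-.5+[250,130]
b=np.array(ST[:2])
for u,z in(((222.5,385),.176),((227,452),.14)):
    f=lambda p:(proj(S,[[b[0]+p[0],b[1]+p[1],z]])-un([u])).ravel()
    print(least_squares(f,[0,0]).x*1000, proj(S,[[*b,z]])-un([u]))
r=snap("wrist","wr")
n=snap("top","tp",(270,180,80,80),7)
E
```

```text
[-2.17042946  2.63295312] [[ 0.13603041 -1.14454686]]
[-4.07313853  4.80481902] [[ 0.19921027 -2.11535322]]
```

View pics/wr.png

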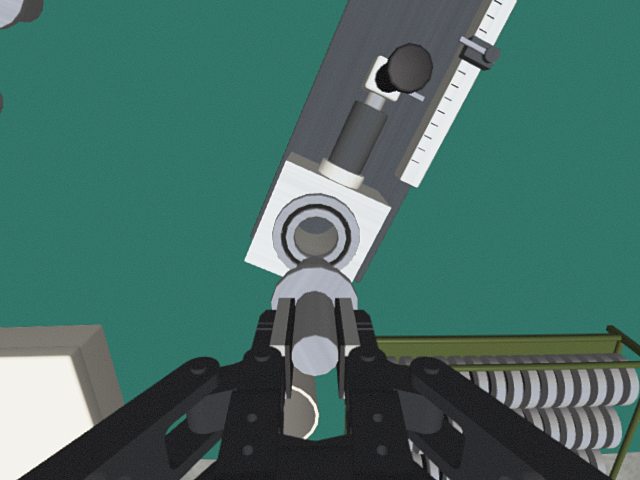

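Wrist view: the bearing ring is centred at about (316,237), the held flange at about (314.5,297), and the plug stands straight between the pads. I'll compare these with the predictions.

```bash
python3 - <<'E'
from h import *
r=vision.read_camera("wrist"); o=say(); p=o["position"]
for nm,P,u in(("bearing",[*ST[:2],.078],(316,237)),("flange",[p[0],p[1],p[2]-.0245],(314.5,298)),("stemtop",[p[0],p[1],p[2]+.0115],(314.5,354))):
    f=lambda q:(proj(r,[[*q,P[2]]])-[u]).ravel()
    print(nm,proj(r,[P]),(least_squares(f,P[:2]).x-P[:2])*1000)
E
```

```text
8.14 [0.6463 0.0308 0.2   ] F [-0.6 -0.9 -1.5] w 0.0171 g 34.1 j6 -1.52
bearing [[314.60681255 239.32107212]] [-1.70703418  0.97145775]
flange [[314.0738482  309.15876427]] [-5.64874936  0.19793961]
stemtop [[313.93909215 358.68261801]] [-2.02040395  0.20497583]
```

```bash
python3 - <<'E'
from h import *
b=np.array(ST[:2])+[-.0007,.0005]
bot.servo_line([*b,.20-.02],velocity=.08)
bot.servo_line([*b,.128],velocity=.05);say("in")
z=.128
while z>.104:
    z-=.002 if z>.114 else .001
    bot.servo_line([*b,z],velocity=.03);o=say()
    F=o["wrist_force"]
    if F[2]>6 or np.hypot(*F[:2])>12:break
snap("side","in",(250,130,110,120),5)
E
```

```text
in 9.73 [0.6459 0.0315 0.1284] F [ 0.3  0.3 -1.5] w 0.017 g 34.1 j6 -1.52
 9.98 [0.6456 0.0315 0.1261] F [ 0.6 -0.1 -2.3] w 0.0167 g 34.1 j6 -1.52
 10.23 [0.6455 0.0315 0.1238] F [ 0.7  0.  -1.1] w 0.0165 g 34.1 j6 -1.52
 10.48 [0.6455 0.0315 0.1218] F [-0.4  0.4 -0.9] w 0.0169 g 34.1 j6 -1.52
 10.73 [0.6455 0.0315 0.1198] F [ 0.2  0.1 -1.3] w 0.0169 g 34.1 j6 -1.52
 10.98 [0.6455 0.0315 0.1178] F [ 0.8 -0.1 -1.3] w 0.017 g 34.1 j6 -1.52
 11.23 [0.6455 0.0315 0.1158] F [-0.6  0.5 -0.9] w 0.0167 g 34.1 j6 -1.52
 11.48 [0.6455 0.0315 0.1138] F [ 0.4  0.8 -1.2] w 0.0172 g 34.1 j6 -1.52
 11.73 [0.6456 0.0315 0.1129] F [-0.3 -0.1 -1.4] w 0.0165 g 34.1 j6 -1.52
 11.98 [0.6455 0.0315 0.1119] F [-1.3  0.8 -0.3] w 0.0167 g 34.1 j6 -1.52
 12.23 [0.6456 0.0315 0.1109] F [-0.4 -0.2 -1.2] w 0.0172 g 34.1 j6 -1.52
 12.48 [0.6456 0.0315 0.1099] F [-0.4 -0.3 -0.7] w 0.0168 g 34.1 j6 -1.52
 12.73 [0.6455 0.0315 0.1089] F [-0.7 -0.4 -1.4] w 0.017 g 34.1 j6 -1.52
 12.98 [0.6458 0.0314 0.1085] F [-2.1 -0.2  5.2] w 0.0167 g 34.5 j6 -1.52
 13.23 [0.6458 0.0314 0.1084] F [-5.  -1.4 13.2] w 0.0169 g 35.6 j6 -1.52
```

View pics/in.png

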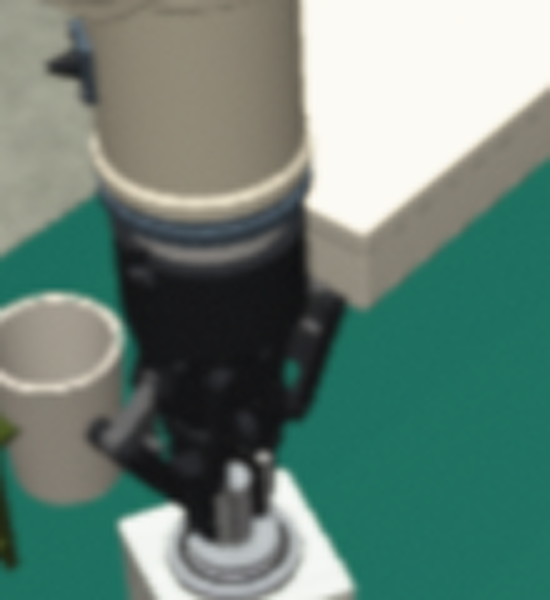

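The plug is seated: contact came at TCP z 0.1085 as computed, and the flange lies on the ring at crop (233,548). Releasing it and going to the grip next.

```bash
python3 - <<'E'
from h import *
p=get_obs()["position"]
bot.servo_line([p[0]+.0000,p[1],.1092],velocity=.02);say("relax")
hand.move_gripper(.045);say("open")
bot.servo_line([p[0],p[1],.20],velocity=.08);say("up")
g=st2w(ST,[[-.115,0,0]])[0,:2]
q=down(ST[2],[*g,.18])
bot.reach([*g,.18],q);bot.dwell(.2);say("over grip")
r=snap("wrist","wr2"); np.savez("wr2.npz",**r)
snap("side","s2",(250,210,120,130),5)
print(proj(r,st2w(ST,[[0,0,.120],[-.115,0,.123],[-.115,.03,.05],[-.1587,.034,.05]])))
E
```

```text
relax 13.54 [0.6458 0.0314 0.109 ] F [ 0.3 -0.6 -1.3] w 0.0169 g 34.2 j6 -1.52
open 13.93 [0.6458 0.0314 0.1091] F [-1.   0.5 -0.1] w 0.045 g 0.0 j6 -1.52
up 15.21 [0.6454 0.0314 0.1993] F [ 0.3  0.3 -0.5] w 0.0448 g 0.0 j6 -1.52
over grip 17.23 [0.5416 0.0784 0.18  ] F [ 0.   0.1 -0.5] w 0.0447 g 0.0 j6 0.57
[[524.76448894 275.1450495 ]
 [315.22967473 277.98342062]
 [315.04761598 193.94033864]
 [251.67031004 188.28877012]]
```

View pics/wr2.png

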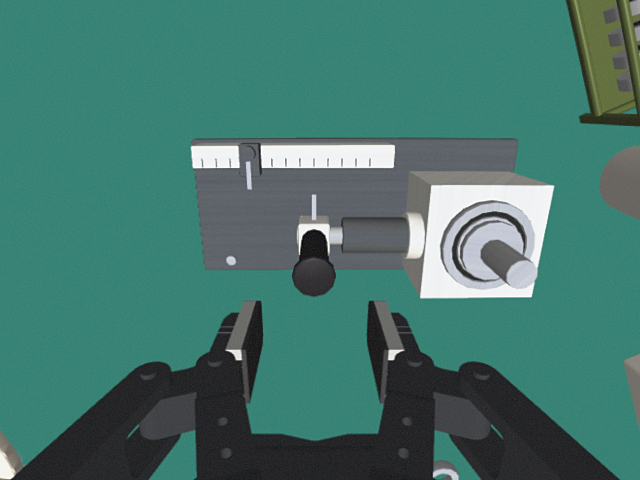

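Wrist view: the pointer tip is at (314,194), the index tip at (249.5,189), the grip cap at (314,277), and the plug sits flat. All are within about 1 px of prediction, and the mark is about 44.3 mm out. Now I'll grip and pull most of the way.

```bash
python3 - <<'E'
from h import *
P=lambda d,z:st2w(ST,[[-.1155-d,0,z]])[0]
bot.servo_line(P(0,.18),velocity=.05)
bot.servo_line(P(0,.092),velocity=.08);say("down")
hand.move_gripper(0.0,90);say("grip")
for d in(.015,.03,.042):
    bot.servo_line(P(d,.092),velocity=.04);bot.dwell(.2);o=say(d)
    print("tcp in stand x",(o["position"][:2]-np.array(ST[:2]))@[np.cos(ST[2]),np.sin(ST[2])])
r=snap("side","s3",(280,250,75,85),7);np.savez("s3.npz",**r)
print((proj(r,st2w(ST,[[-.1593,.03,.05],[-.1593,.034,.05],[-.1570,.03,.05]]))+.5-[280,250])*7-.5)
E
```

```text
down 18.82 [0.5415 0.0787 0.0925] F [0.  0.7 0.3] w 0.0456 g 0.0 j6 0.57
grip 19.2 [0.5412 0.0787 0.0925] F [-2.3  0.4  6.5] w 0.0178 g 87.3 j6 0.57
0.015 19.93 [0.5286 0.0844 0.0926] F [ 3.7 -4.2  3.1] w 0.0175 g 87.5 j6 0.58
tcp in stand x -0.1292299870247072
0.03 20.65 [0.5153 0.0905 0.0926] F [ 5.1 -6.1  2. ] w 0.0176 g 87.6 j6 0.6
tcp in stand x -0.14390318187947937
0.042 21.3 [0.5045 0.0953 0.0926] F [ 5.4 -7.   2.3] w 0.0174 g 87.6 j6 0.61
tcp in stand x -0.155687173358161
[[232.70406543 385.35085007]
 [219.91766386 390.15741578]
 [229.57970314 379.25576122]]
```

View pics/s3.png

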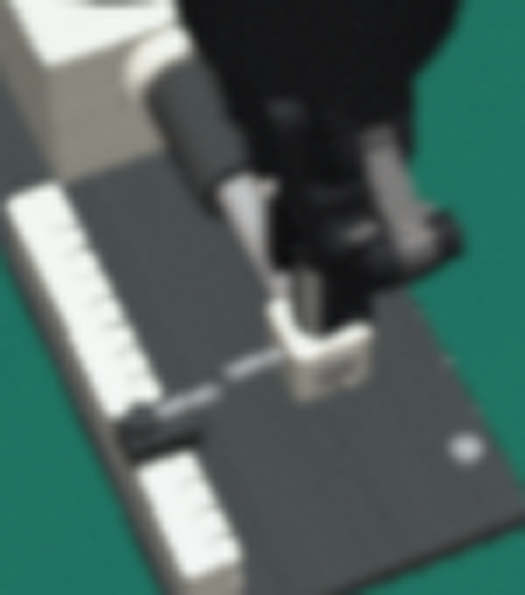

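Side view: the pointer tip is at crop (228,376) and the index tip at (218,389), so the pointer is 2–3 mm short. I'll measure both blades by their brightness profiles along the stand's x in this image and in the wrist image from before the pull.

```bash
cat >> h.py <<'E'
def blade(r,y,x0,half=.006,dz=0):
    "stand x of a bright blade at stand y, z=.05, near x0: mean over ys"
    out=[];g=cv2.cvtColor(r["frame"],cv2.COLOR_RGB2GRAY).astype(np.float32)
    for yy in y:
        xs=np.linspace(x0-half,x0+half,121)
        uv=proj(r,st2w(ST,np.c_[xs,np.full(121,yy),np.full(121,.05)])).astype(np.float32)
        v=cv2.remap(g,uv[None,:,0].copy(),uv[None,:,1].copy(),cv2.INTER_LINEAR)[0]
        w=np.clip(v-np.median(v)-.35*(v.max()-np.median(v)),0,None);out.append((w*xs).sum()/w.sum())
    return np.round(np.array(out)*1000,2)
E
python3 - <<'E'
from h import *
yp=[.022,.024,.026,.028];yi=[.036,.038,.040,.042]
W=dict(np.load("wr2.npz"));S3=dict(np.load("s3.npz"));S=dict(np.load("side0.npz"));T=dict(np.load("top0.npz"))
for n,r in(("wrist",W),("side0",S),("top0",T)):print(n,blade(r,yp,-.115),blade(r,yi,-.159))
print("s3",blade(S3,yp,-.1555),blade(S3,yi,-.159))
E
```

```text
wrist [-116.08 -116.07 -116.06 -116.06] [-160.54 -160.55 -160.53 -160.45]
side0 [-114.43 -114.31 -114.37 -114.48] [-158.59 -158.63 -158.64 -158.68]
top0 [-114.86 -114.88 -115.2  -115.17] [-158.93 -159.2  -159.19 -159.08]
s3 [-154.4  -154.64 -154.76 -154.85] [-158.62 -158.63 -158.63 -158.71]
```

```bash
python3 - <<'E'
from h import *
P=lambda d,z:st2w(ST,[[-.1155-d,0,z]])[0]
yp=[.022,.024,.026,.028];yi=[.036,.038,.040,.042]
d=.0457
for k in range(3):
    bot.servo_line(P(d,.092),velocity=.02);bot.dwell(.6);o=say(d)
    rs=[vision.read_camera("side") for _ in range(3)]
    a=np.mean([blade(r,yp[2:],-.1585).mean() for r in rs]);b=np.mean([blade(r,yi,-.159).mean() for r in rs])
    print(a,b,"tcp",(o["position"][:2]-np.array(ST[:2]))@[np.cos(ST[2]),np.sin(ST[2])])
    e=(a-b)/1000
    if abs(e)<.0004:break
    d+=np.clip(e,-.001,.001)
snap("side","fin",(280,250,75,85),7)
E
```

```text
0.0457 22.28 [0.5012 0.0968 0.0926] F [ 6.1 -7.   0.8] w 0.0175 g 87.6 j6 0.61
-158.165 -158.61666666666665 tcp -0.1593035936206698
0.04615166666666665 23.28 [0.5009 0.097  0.0926] F [ 6.  -7.2  1.5] w 0.0175 g 87.6 j6 0.62
-158.55 -158.62916666666663 tcp -0.1597249271625613
```

View pics/fin.png

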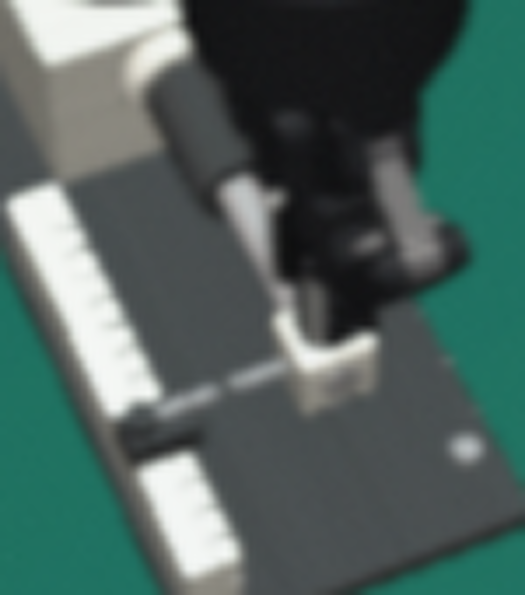

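The pointer, from (230,385) to (283,365), now lies in line with the index blade, from (165,410) to (218,390). It is held steady against the spring.

```bash
python3 -c "
from workcell import hand_in
print(hand_in())"
```

```text
the job is handed in; nothing more can be done
None
```

I lowered the small plug into the bearing until its flange was seated and let go of it, then pulled the rod until its pointer was level with the index mark (within about 0.1 mm in the side camera), held it there in the gripper, and handed the job in at about 23 s; no verdict came back.

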